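# Open the screw-lid herb jar in the board's jar well

### The job

Stand the square glass jar fully down in the square well of the birch board, so that the well keeps it from turning, and then unscrew its tight black lid anticlockwise until the threads let go. Leave the jar seated in the well, and finish still holding the lid level over the jar's mouth, clear of it by about a finger's breadth: do not put it down or let go. Leave the cup, the strainer, the herb keeper and the tie dispenser where they are.

Things in the scene. Friction and masses are not known exactly. Their poses are not given: they have to be found in the camera images.
- board: Fixed birch board 340 (x) x 560 (y) x 27 mm, near edge on the table, far edge clamped to the balcony railing by a steel C-clamp (47 mm high over the far edge). Origin: centre of its underside, at table height; its top face is 27 mm above that. All small things stand on it.
- jar_well (a point): Centre of the floor of the board's square well, 17 mm below the board's top face: 60 x 60 mm, vertical walls along the board's x and y. The jar enters in any of four quarter turns with 2 mm play on each side; seated, it can turn about 4 degrees either way before the walls stop it. (A round 50 mm well further back holds the cup.)
- jar: Loose amber glass jar, about 220 g: square body 56 x 56 mm, 62 mm high, then a round 36 mm neck up to the rim at 76 mm; 86 mm high with its lid. Origin: centre of its underside; z up, x and y square to its flat sides; plain paper label on its +x side. Starts standing on the board. Its flat sides can be gripped from above, as the lid is narrower.
- jar_mouth (a point): Centre of the jar's rim, 76 mm above its underside. Three-start thread: the lid opens anticlockwise seen from above, climbing 2 mm; it lets go when its x is 74 degrees anticlockwise of the jar's x, and can be lifted straight off from 74 to 103 degrees, where its lugs meet a stop. Lifting earlier lifts the jar too.
- lid: Loose black ribbed screw lid, 51 mm diameter, 22 mm high, 40 g with a sprung rubber seal inside. Origin: centre of its lower edge; z up; a low bar on top points along +x. Closed, its lower edge is about 64 mm above the jar's underside, 2 mm over the jar's shoulder. Tight (about 0.5 N m): grip it with 20 N or more. Starts with its x 0 to 24 degrees anticlockwise of the jar's x.
- keeper: Grey silicone herb keeper with a flip-top lid, 59 x 80 x 49 mm, at the board's back right, loose; origin: centre of its underside. Leave it.
- dispenser: Green plastic plant tie dispenser, an upright drum on a base, 66 mm high, about 88 x 34 mm with its tie tail, at the board's back right, loose; origin: centre of its underside. Keeper and dispenser may swap places. Leave it.
- cup: Glass shot cup, 44 mm diameter, 58 mm high, standing in the round well (41 mm of it above the board), loose; origin: centre of its underside. Leave it.
- strainer: Stainless steel tea strainer, bowl of 65 mm diameter and 27 mm high with a flat handle reaching 117 mm to its -x, at the board's left end, loose; origin: centre of the bowl's underside. Leave it.
Mind the look-alikes: they are no part of the job. What is shaped like the jar but purple or yellow is not meant.

How it is judged (in metres and radians):
On the way, in this order (a step that is already met when the one before it is completed fails the run):
1. the closed jar stands fully down in the square well (horizontal distance between jar and jar_well below 0.005 m and z of jar in the frame of jar_well below 0.003 m and angle between jar's own z axis and vertical below 0.06 rad and z of lid in the frame of jar_mouth below -0.009 m), for 0.2 s.
2. the lid is off its threads while the jar stays in the well (horizontal distance between jar and jar_well below 0.005 m and z of jar in the frame of jar_well below 0.003 m and angle between jar's own z axis and vertical below 0.06 rad and z of lid in the frame of jar_mouth above -0.004 m and horizontal distance between lid and jar_mouth below 0.015 m), for 0.1 s.
At the end, for the whole second after the job is handed in: Jar upright on the well floor, within 5 mm of its centre, untouched by fingers; fingers hold the lid still, level (0.15 rad), its lower edge 3 to 35 mm above the rim, within 12 mm of the mouth axis, not touching the jar; bystanders within 25 mm of their places (horizontal distance between jar and jar_well below 0.005 m and z of jar in the frame of jar_well below 0.003 m and angle between jar's own z axis and vertical below 0.06 rad and z of lid in the frame of jar_mouth between 0.003 and 0.035 m and horizontal distance between lid and jar_mouth below 0.012 m and angle between lid's own z axis and vertical below 0.15 rad and contact force between the fingers and lid above 1 N and contact force between lid and jar below 0.1 N and contact force between the fingers and jar below 0.5 N and linear speed of each of lid, jar below 0.03 m/s and distance of each of keeper, dispenser, cup, strainer from where it was at the start of the episode below 0.025 m); the arm keeps its last pose, push and grip.
It fails at once if the jar is tipped over (angle between jar's own z axis and vertical above 0.6 rad).
It fails at once if a bystander is pushed away or tipped (distance of any of keeper, dispenser, cup, strainer from where it was at the start of the episode above 0.03 m or angle between any of keeper, dispenser, cup, strainer's own z axis and vertical above 0.5 rad).
It also fails if it takes over 51 s, if anything falls off the work surface, if the arm or the gripper's body presses on something with over 40 N, if the wrist force passes 120 N, or if a joint passes its speed limit or range.

### The arm

A 6-joint arm with a two-finger parallel gripper is mounted at the origin on the work surface. World frame = base frame: x ahead of the robot, y to its left, z up, the work surface at z = 0. Lengths are in mm, angles in degrees, forces in N, time in s.
With the tool pointing down it reaches from about 350 to 850 mm from the base axis. Payload 8.1 kg.
Tool frame: the origin (TCP) lies at the very end of the fingers, on their centre line; the grasp point (between the pads) lies 19 mm behind it (r.grasp_offset is the distance from the TCP to the grasp point, in mm); z points along the fingers, y is the line along which they close (so a half turn about z gives the same grasp; the last joint's range is limited). The gripper opens to 85 mm and grips with 20 to 120 N. Pads are 22 mm wide; open, the fingers measure 114 mm over their backs; the gripper's body (76 mm by 85 mm) begins 54 mm behind the grasp point. The pads swing forward as they close: fully open they stand 13 mm farther back than shut.
Start: joints at [-79.549, 7.471, 85.268, -0, 87.261, -4.893], TCP at [158.787, -578.612, 231.292] pointing down, gripper open.
Joint ranges: [-169.43, 169.43], [-51.17, 129.36], [1.28, 143.12], [-76.62, 256.62], [0, 156.53], [-152.29, 152.29]. Speed limits (degrees/s): [136.94, 136.94, 159.86, 180, 180, 180].

### API

Orientations are given as [roll, pitch, yaw] about the fixed x, y, z axes, in that order (R = Rz(yaw) Ry(pitch) Rx(roll)).
In Python, from bench import r gives the robot as it stands.
- The arm moves only by the tool carry_out, never from a script. Its argument "commands" is a list of rows, each an object with "jaw": the finger opening in m, from 0 to 0.0854; "translation": the shift along the tool's x, y, z in m, a list of three; "spin": the turn about the tool's z in rad. A call has exactly 8 rows; each row shifts and turns the commanded pose from where the row before left it, along the tool's axes as they then stand; what a row does not reach is not made up. A row lasts 1/12 s, in which the tool goes at most 41.7 mm and 7.16 degrees, less where a joint would pass 70% of its speed; a pose out of reach is approached as far as the arm can. A call is refused whole if a number of a shift passes 0.0417 or a number of a turn 0.125, either way. A call with a gripper value outside its range is refused whole. The fingers move at their own pace and stop on an object; "squeeze" is the grip in N (left out, the last holds). Time passes only in rows, so rows that do not move let the fingers close, or fill a call up. It gives the time, the measured TCP pose, the force, the opening and the grip force at its end, in the units of the state.
- r.sense(): the state, without advancing time (a new reading comes with each control period).
- r.snapshot(name): name is "side" or "top" or "wrist"; returns a dict with "pixels" (480x640x3 uint8, blue, green, red), "K" (3x3 intrinsics, pixels), "extrinsics" (4x4, takes a point from camera to world coordinates). Camera axes: x right, y down, z forward; pixel columns grow to the right and rows downward; lengths in mm; the calibration is good to about 2 mm. A picture is of the moment at which its call begins. There is no depth.
- r.hand_in(): hands the job in; it is judged then, once.
Trained networks look in a picture, given as the dict that the camera call returned (one of the last four; its "shot" number tells which), for a name from the list of things; names that differ only in an ending like _2 or _b are one class to them, and where a whole thing is asked for, a point or a joint stands for the part that bears it (a point fixed in the world has none). Each returns a list of dicts, best first, with "score" (0 to 1); they miss things now and then, are a little off and sometimes report something else, mostly with a low value. They report only what shows in the picture. A call takes as long as a camera call. They do not tell look-alikes from the thing itself.
- r.spot_in(picture, target): "xy" ([column, row] in pixels, amid what is visible of it).
- r.regions_of(picture, target): "pixels" (480x640 bool, what is visible of it) and "xy" ([column, row] in pixels, amid what is visible of it).
- r.landmark_of(picture, target): "xy" ([column, row] in pixels: a listed point, or the origin of a listed thing).
The state is a dict: "time": time; "joint_pos": joint angles; "qd": joint speeds; "joint_efforts": joint torques, N m; "tool_pos": TCP position; "tcp_rot": TCP orientation; "ft_force": force on the tool from outside, world axes, zero at the start; "wrist_torque": the same for the moment, N m; "finger_gap": finger opening in mm; "grip_force": force on a finger pad.
Only numpy, scipy, OpenCV 4.12 (cv2) and the standard library are available. Lean on these libraries where they do the work, as an engineer would, in place of code of your own. Each camera call takes 0.05 s, during which the arm holds its last target. There are 200 camera calls.

## Working session

There is one attempt and no reset: what is moved stays moved. The work goes in short steps, Python scripts to look and compute and a tool call to move; the robot and the scene stay as the last step left them, time stands still between calls to the robot, and variables do not carry over. Pictures are saved under pics/ and viewed, at most 10 in all, crops included, and the job is handed in when it is done.

Besides the shell and the picture viewer there is one more tool, called in YAML: its name, and indented under it one key for each argument. carry_out: Moves the arm, as the interface text tells. Its arguments: {"type":"object","properties":{"commands":{"type":"array","items":{"type":"object","properties":{"jaw":{"type":"number"},"translation":{"type":"array","items":{"type":"number"}},"spin":{"type":"number"}}}},"squeeze":{"type":"number"}},"required":["commands"]}

```bash
mkdir -p pics
cat > h.py <<'E'
import numpy as np, cv2
from bench import r
def ray(p,xy):
    K=np.array(p["K"]);T=np.array(p["extrinsics"])
    d=T[:3,:3]@np.linalg.solve(K,[xy[0],xy[1],1.]); return T[:3,3],d/np.linalg.norm(d)
def onz(p,xy,z):
    o,d=ray(p,xy); return o+d*(z-o[2])/d[2]
def proj(p,P):
    T=np.linalg.inv(np.array(p["extrinsics"]));q=np.array(p["K"])@(T[:3,:3]@np.asarray(P,float)+T[:3,3]);return q[:2]/q[2]
def tri(obs):
    A=np.zeros((3,3));b=np.zeros(3)
    for p,xy in obs:
        o,d=ray(p,xy);M=np.eye(3)-np.outer(d,d);A+=M;b+=M@o
    return np.linalg.solve(A,b)
E
python3 - <<'E'
from h import *
np.set_printoptions(precision=1,suppress=True)
ps={n:r.snapshot(n) for n in("side","top","wrist")}
for n,p in ps.items():
    cv2.imwrite(f"pics/{n}0.png",p["pixels"]); print(n,np.array(p["extrinsics"])[:3,3])
    for t in("jar","jar_mouth","jar_well","lid","cup","strainer","keeper","dispenser","board"):
        print(n,t,[(np.round(d["xy"]),round(d["score"],2)) for d in r.landmark_of(p,t)][:4])
cv2.imwrite("pics/st.png",np.hstack([cv2.resize(ps["side"]["pixels"],(400,300)),cv2.resize(ps["wrist"]["pixels"],(400,300))]))
E
```

```text
side [ 371.4 -722.9  517.9]
side jar [(array([200., 409.]), 0.86), (array([222., 350.]), 0.72), (array([282., 408.]), 0.69), (array([325., 303.]), 0.63)]
side jar_mouth [(array([274., 369.]), 0.94), (array([219., 316.]), 0.75), (array([322., 271.]), 0.62)]
side jar_well [(array([331., 245.]), 0.57)]
side lid [(array([321., 277.]), 0.82)]
side cup [(array([382., 232.]), 0.88), (array([324., 304.]), 0.57)]
side strainer [(array([348., 208.]), 0.73)]
side keeper [(array([434., 312.]), 0.59)]
side dispenser [(array([412., 271.]), 0.96)]
side board [(array([352., 264.]), 0.64)]
top [ 412.3   17.6 1215.2]
top jar [(array([458., 289.]), 0.94), (array([451., 339.]), 0.87), (array([402., 323.]), 0.72), (array([377., 244.]), 0.65)]
top jar_mouth [(array([469., 290.]), 0.89), (array([459., 344.]), 0.75), (array([404., 326.]), 0.7), (array([386., 245.]), 0.49)]
top jar_well [(array([271., 218.]), 0.76)]
top lid [(array([379., 239.]), 0.89), (array([310., 205.]), 0.69)]
top cup [(array([256., 159.]), 0.7)]
top strainer [(array([211., 178.]), 0.86)]
top keeper [(array([401., 158.]), 0.94)]
top dispenser []
top board []
wrist [ 238.5 -557.   373.8]
wrist jar []
wrist jar_mouth []
wrist jar_well []
wrist lid []
wrist cup []
wrist strainer []
wrist keeper []
wrist dispenser []
wrist board []
```

View pics/top0.png

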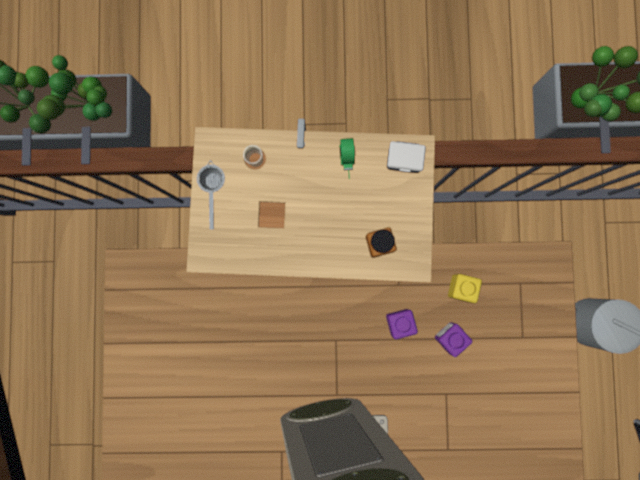

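View pics/side0.png

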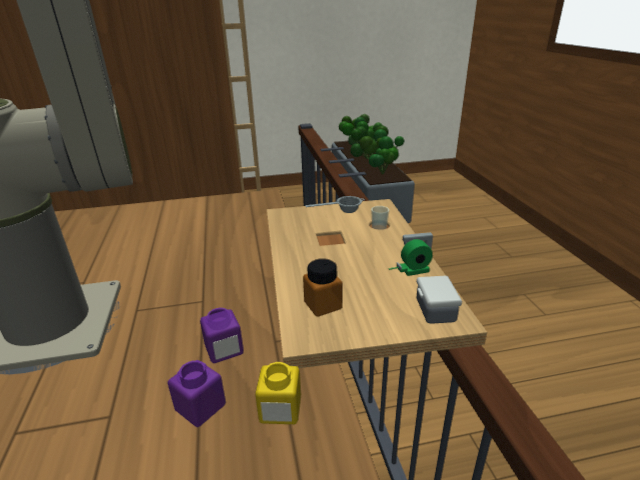

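The amber jar with the black lid at top (381,242) / side (322,288) is the one meant. The purple jars at top (402,324) and (454,340) and the yellow one at (466,289) stand off the board and have no lids, so they are look-alikes.

```bash
cat > m1.py <<'E'
from h import *
np.set_printoptions(precision=1,suppress=True)
T=r.snapshot("top");S=r.snapshot("side");W=r.snapshot("wrist")
def near(p,t,xy,f):
    L=[d for d in f(p,t) if np.hypot(*(np.array(d["xy"])-xy))<25]; return L[0] if L else None
for t,a,b in(("jar",(381,242),(322,300)),("lid",(381,242),(322,275)),("jar_well",(271,216),(331,239)),("jar_mouth",(381,242),(322,275))):
    x=near(T,t,a,r.landmark_of);y=near(S,t,b,r.landmark_of)
    if x and y: print(t,tri([(T,x["xy"]),(S,y["xy"])]),x["xy"],y["xy"])
c=[(196,128),(435,136),(431,283),(188,271)]
P=[onz(T,q,27)[:2] for q in c];print("board",P,np.mean(P,0))
P=np.array(P);d=(P[0]-P[1])+(P[3]-P[2]);print("board yaw",np.degrees(np.arctan2(-d[0],d[1])))
hsv=cv2.cvtColor(T["pixels"],cv2.COLOR_BGR2GRAY)
x=near(T,"jar",(381,242),r.regions_of)
if x: 
    q=np.argwhere(x["pixels"])[:,::-1].astype(np.float32); print("rect",cv2.minAreaRect(q))
s=r.sense();print(s["tool_pos"],s["tcp_rot"],s["finger_gap"],s["time"])
cv2.imwrite("pics/c1.png",np.hstack([cv2.resize(T["pixels"][200:290,340:430],(400,400),interpolation=cv2.INTER_CUBIC),cv2.resize(S["pixels"][235:325,275:365],(400,400),interpolation=cv2.INTER_CUBIC)]))
We=np.array(W["extrinsics"]);print(We,W["K"])
E
python3 m1.py
```

```text
jar [501.  -95.5  37.4] [378.5, 242.0] [322.0, 300.0]
jar_well [568.3 147.   11.1] [272.8, 217.7] [329.6, 244.0]
jar_mouth [496.1 -92.5 107.1] [379.7, 245.6] [322.8, 266.6]
board [array([780.6, 323.8]), array([ 748.2, -234.3]), array([ 407.8, -213.6]), array([445.3, 342.5])] [595.5  54.6]
board yaw -3.58682236401519
rect ((378.5411071777344, 242.60958862304688), (24.6956844329834, 25.163846969604492), 69.44395446777344)
[ 158.8 -578.6  231.3] [180.    0.   15.3] 85.50448876604776 2.1
[[   0.3   -0.9   -0.3  238.5]
 [  -1.    -0.3   -0.1 -557.2]
 [   0.     0.3   -0.9  374.7]
 [   0.     0.     0.     1. ]] [[406.5   0.  319.2]
 [  0.  406.5 236.3]
 [  0.    0.    1. ]]
```

View pics/c1.png

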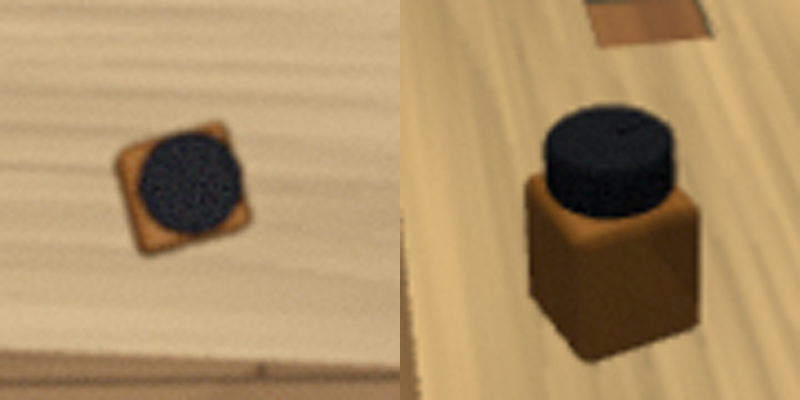

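The crops show the amber jar with its black lid and bar, top (381,242), side (322,288). That is the target. I'll go above it for a closer look.

carry_out:
  commands:
    - {"translation":[0.0267,-0.024,0],"spin":0,"jaw":0.085}
    - {"translation":[0.0267,-0.024,0],"spin":0,"jaw":0.085}
    - {"translation":[0.0267,-0.024,0],"spin":0,"jaw":0.085}
    - {"translation":[0.0267,-0.024,0],"spin":0,"jaw":0.085}
    - {"translation":[0.0267,-0.024,0],"spin":0,"jaw":0.085}
    - {"translation":[0.0267,-0.024,0],"spin":0,"jaw":0.085}
    - {"translation":[0.0267,-0.024,0],"spin":0,"jaw":0.085}
    - {"translation":[0.0267,-0.024,0],"spin":0,"jaw":0.085}

```text
time: 2.77
tool_pos: [314.6, -335.5, 231.5]
tcp_rot: [180.0, -0.0, 15.3]
ft_force: [0.7, -0.1, 2.0]
finger_gap: 85.0
grip_force: 0.0
```

carry_out:
  commands:
    - {"translation":[0.0267,-0.024,0],"spin":0,"jaw":0.085}
    - {"translation":[0.0267,-0.024,0],"spin":0,"jaw":0.085}
    - {"translation":[0.0267,-0.024,0],"spin":0,"jaw":0.085}
    - {"translation":[0.0267,-0.024,0],"spin":0,"jaw":0.085}
    - {"translation":[0.0267,-0.024,0],"spin":0,"jaw":0.085}
    - {"translation":[0.0267,-0.024,0],"spin":0,"jaw":0.085}
    - {"translation":[0.0267,-0.024,0],"spin":0,"jaw":0.085}
    - {"translation":[0.0267,-0.024,0],"spin":0,"jaw":0.085}

```text
time: 3.43
tool_pos: [469.9, -93.5, 231.6]
tcp_rot: [180.0, -0.0, 15.3]
ft_force: [0.7, -0.7, 0.3]
finger_gap: 84.9
grip_force: 0.0
```

```bash
cat > m2.py <<'E'
from h import *
np.set_printoptions(precision=1,suppress=True)
s=r.sense();print(s["tool_pos"],s["tcp_rot"],s["time"],s["joint_pos"])
W=r.snapshot("wrist");np.save("w1.npy",{k:W[k] for k in("pixels","K","extrinsics")},allow_pickle=True)
for t in("jar","lid","jar_mouth","jar_well"):
    print(t,[(d["xy"],round(d["score"],2),onz(W,d["xy"],dict(jar=27,lid=91,jar_mouth=103,jar_well=10)[t])) for d in r.landmark_of(W,t)][:2])
cv2.imwrite("pics/w1.png",W["pixels"])
E
python3 m2.py
```

```text
[469.9 -93.5 231.6] [180.   -0.   15.3] 3.4333 [-17.4 -11.6 103.9  -0.   87.7  57.3]
jar [([479.2, 309.1], 0.65, array([ 405.5, -271.5,   27. ])), ([328.3, 338.1], 0.62, array([ 336.2, -140.2,   27. ]))]
lid [([335.6, 186.5], 0.56, array([496., -99.,  91.]))]
jar_mouth [([327.9, 386.8], 0.74, array([ 339. , -137.3,  103. ])), ([516.1, 352.7], 0.71, array([ 408.9, -270.7,  103. ]))]
jar_well []
```

View pics/w1.png

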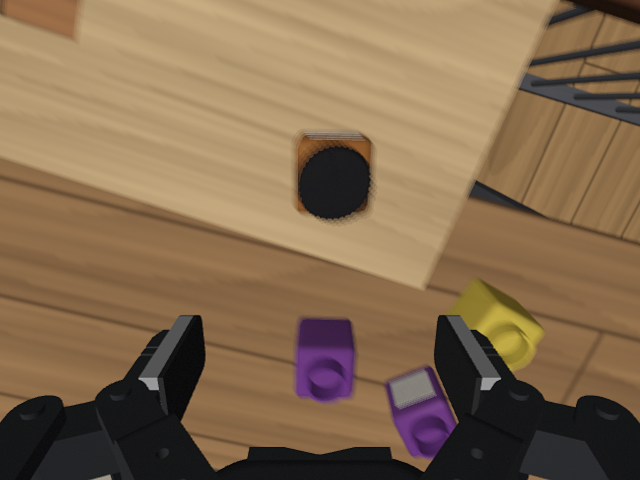

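The wrist view shows the lid at (335,183), the jar body spanning columns 296–373, and the label on its far side at (335,135), so the jar's +x is roughly world +x. Next I fit its pose using silhouettes from all the views.

```bash
cat > fit.py <<'E'
from h import *
from scipy.optimize import minimize
np.set_printoptions(precision=2,suppress=True)
def hull(p,x,y,yaw,z0):
    a=np.linspace(0,2*np.pi,40);c,s=np.cos(yaw),np.sin(yaw)
    P=[]
    for u in(-1,1):
        for v in(-1,1):
            # rounded corners r=7
            for t in np.linspace(0,np.pi/2,5):
                for h in(0,58): 
                    q=(u*(21+7*np.cos(t)),v*(21+7*np.sin(t)));P.append((x+c*q[0]-s*q[1],y+s*q[0]+c*q[1],z0+h))
    b=np.array([proj(p,q) for q in P],np.float32)
    l=np.array([proj(p,(x+25.5*np.cos(t),y+25.5*np.sin(t),z0+h)) for t in a for h in(64,86)],np.float32)
    return cv2.convexHull(b),cv2.convexHull(l)
def mask(p,n,c,w=60):
    hs=cv2.cvtColor(p["pixels"],cv2.COLOR_BGR2HSV);m=((hs[...,2]<165)|(hs[...,1]<45)).astype(np.uint8)
    M=np.zeros_like(m);x,y=map(int,c);sl=np.s_[max(0,y-w):y+w,max(0,x-w):x+w]
    k,lab=cv2.connectedComponents(m);L=lab==lab[y,x];M[sl]=L[sl];return M
def render(p,h,k=4):
    im=np.zeros((480*k,640*k),np.uint8)
    for q in h: cv2.fillPoly(im,[np.round((q+0.5)*k-0.5).astype(np.int32)],255)
    return cv2.resize(im,(640,480),interpolation=cv2.INTER_AREA)/255.
def fit(views,x0,z0):
    def cost(v): return sum(np.abs(render(p,hull(p,v[0],v[1],np.radians(v[2]),z0))-M).sum()/M.sum() for p,M in views)
    o=minimize(cost,x0,method="Nelder-Mead",options=dict(initial_simplex=np.array([x0,np.add(x0,[5,0,0]),np.add(x0,[0,5,0]),np.add(x0,[0,0,10])]),xatol=.1,fatol=1e-4));return o.x,o.fun
E
cat > m3.py <<'E'
from fit import *
W=np.load("w1.npy",allow_pickle=True).item();T=r.snapshot("top");S=r.snapshot("side")
V={}
for n,p,c,w in(("W",W,(335,185),70),("T",T,(381,242),25),("S",S,(322,290),45)):
    M=mask(p,n,c,w);print(n,M.sum(),cv2.boundingRect(M));V[n]=(p,M)
for ks in("W","T","S","WS","WTS"):
    print(ks,*fit([V[k] for k in ks],[500,-95,17],27))
# well by colour: brown floor in top; side
for p,c,w in((T,(271,215),25),(S,(331,239),30),(W,(30,10),90)):
    lab=cv2.cvtColor(p["pixels"],cv2.COLOR_BGR2HSV);m=(lab[...,2]<185).astype(np.uint8);k,L,st,ce=cv2.connectedComponentsWithStats(m)
    i=L[c[1],c[0]];print(st[i],ce[i]);q=np.argwhere(L==i)[:,::-1].astype(np.float32);bp=cv2.boxPoints(cv2.minAreaRect(q));print([onz(p,b,27)[:2] for b in bp])
    print("px",lab[c[1],c[0]])
print(r.sense()["time"])
E
python3 m3.py
```

```text
W 7049 (292, 129, 85, 96)
T 2228 (356, 217, 50, 50)
S 1892 (303, 258, 40, 59)
W [500.98 -96.39  14.79] 0.05735481878948203
T [ 517.08 -105.43  -11.69] 0.6606470236209385
S [500.46 -95.31  14.99] 0.041304978651079884
WS [500.44 -95.93  14.29] 0.10505549604218702
WTS [500.66 -96.07  14.51] 0.7748464773477124
[257 201  29  28 743] [271.02 214.5 ]
[array([604.52, 181.78]), array([603.15, 116.76]), array([540.3 , 117.59]), array([541.59, 182.36])]
px [ 14 132 154]
[315 231  31  15 368] [329.89 237.91]
[array([541.66, 180.65]), array([612.22, 184.04]), array([598.89, 114.98]), array([532.54, 112.71])]
px [ 14 152 138]
[     0      0    640    480 261951] [323.1  260.71]
[array([554.01, 178.91]), array([ 681.88, -286.64]), array([ 252.04, -529.79]), array([ 60.91, 168.22])]
px [ 14 136 152]
3.7833
```

carry_out:
  commands:
    - {"translation":[0.0145,0.0052,0],"spin":0,"jaw":0.085}
    - {"translation":[0.0145,0.0052,0],"spin":0.012,"jaw":0.085}
    - {"translation":[0,0,0.025],"spin":0,"jaw":0.085}
    - {"translation":[0,0,0.025],"spin":0,"jaw":0.085}
    - {"translation":[0,0,0.025],"spin":0,"jaw":0.085}
    - {"translation":[0,0,0.025],"spin":0,"jaw":0.085}
    - {"translation":[0,0,0.025],"spin":0,"jaw":0.085}
    - {"translation":[0,0,0.025],"spin":0,"jaw":0.085}

```text
time: 4.45
tool_pos: [499.3, -99.1, 80.3]
tcp_rot: [180.0, -0.0, 14.5]
ft_force: [0.5, 0.4, 0.2]
finger_gap: 85.1
grip_force: 0.0
```

carry_out:
  commands:
    - {"translation":[0,0,0.015],"spin":0,"jaw":0.085}
    - {"translation":[0,0,0.0145],"spin":0,"jaw":0.085}
    - {"translation":[0,0,0],"spin":0,"jaw":0.05}
    - {"translation":[0,0,0],"spin":0,"jaw":0.05}
    - {"translation":[0,0,0],"spin":0,"jaw":0.05}
    - {"translation":[0,0,0],"spin":0,"jaw":0.05}
    - {"translation":[0,0,0],"spin":0,"jaw":0.05}
    - {"translation":[0,0,0],"spin":0,"jaw":0.05}
  squeeze: 40

```text
time: 5.12
tool_pos: [500.4, -97.9, 52.7]
tcp_rot: [180.0, -0.1, 14.7]
ft_force: [-0.7, -2.0, 0.3]
finger_gap: 55.6
grip_force: 43.7
```

carry_out:
  commands:
    - {"translation":[0,0,-0.01],"spin":0,"jaw":0.05}
    - {"translation":[0,0,-0.025],"spin":0,"jaw":0.05}
    - {"translation":[0,0,-0.025],"spin":0,"jaw":0.05}
    - {"translation":[0.0167,-0.0242,0],"spin":0,"jaw":0.05}
    - {"translation":[0.0167,-0.0242,0],"spin":0,"jaw":0.05}
    - {"translation":[0.0167,-0.0242,0],"spin":0,"jaw":0.05}
    - {"translation":[0.0167,-0.0242,0],"spin":0,"jaw":0.05}
    - {"translation":[0.0167,-0.0242,0],"spin":0,"jaw":0.05}

```text
time: 5.78
tool_pos: [550.4, 42.0, 112.8]
tcp_rot: [180.0, -0.0, 14.7]
ft_force: [0.3, -0.7, -3.4]
finger_gap: 55.3
grip_force: 43.4
```

carry_out:
  commands:
    - {"translation":[0,0,0],"spin":0.08,"jaw":0.05}
    - {"translation":[0,0,0],"spin":0.08,"jaw":0.05}
    - {"translation":[0,0,0],"spin":0.08,"jaw":0.05}
    - {"translation":[0,0,0],"spin":0.08,"jaw":0.05}
    - {"translation":[0,0,0],"spin":0,"jaw":0.05}
    - {"translation":[0,0,0],"spin":0,"jaw":0.05}
    - {"translation":[0,0,0],"spin":0,"jaw":0.05}
    - {"translation":[0,0,0],"spin":0,"jaw":0.05}

```text
time: 6.45
tool_pos: [550.1, 40.5, 112.1]
tcp_rot: [-180.0, -0.0, -3.6]
ft_force: [-0.3, 0.7, -3.0]
finger_gap: 55.7
grip_force: 43.4
```

```bash
cat > m4.py <<'E'
from fit import *
s=r.sense();print(s["tool_pos"],s["tcp_rot"],s["time"],s["finger_gap"])
W=r.snapshot("wrist");np.save("w2.npy",{k:W[k] for k in("pixels","K","extrinsics")},allow_pickle=True)
cv2.imwrite("pics/w2.png",W["pixels"])
S=r.snapshot("side");T=r.snapshot("top");np.save("s2.npy",{k:S[k] for k in("pixels","K","extrinsics")},allow_pickle=True);np.save("t2.npy",{k:T[k] for k in("pixels","K","extrinsics")},allow_pickle=True)
for n in("W","S","T"):
    p=dict(W=W,S=S,T=T)[n];print(n,[(d["xy"],round(d["score"],2),onz(p,d["xy"],10)) for d in r.landmark_of(p,"jar_well")][:1])
print("proj corners",[proj(W,(572+a,149.5+b,27)) for a,b in((30,30),(30,-30),(-30,-30),(-30,30))])
E
python3 m4.py
```

```text
[550.07  40.55 112.05] [-180.     -0.01   -3.58] 6.45 55.680081355934405
W [([147.7, 213.9], 0.81, array([571.09, 146.28,  10.  ]))]
S [([381.8, 232.4], 0.75, array([707.68, 173.67,  10.  ]))]
T [([272.3, 217.6], 0.58, array([567.23, 148.52,  10.  ]))]
proj corners [array([ 66.47, 172.73]), array([171.97, 166.07]), array([189.57, 264.85]), array([ 92.14, 270.51])]
```

View pics/w2.png

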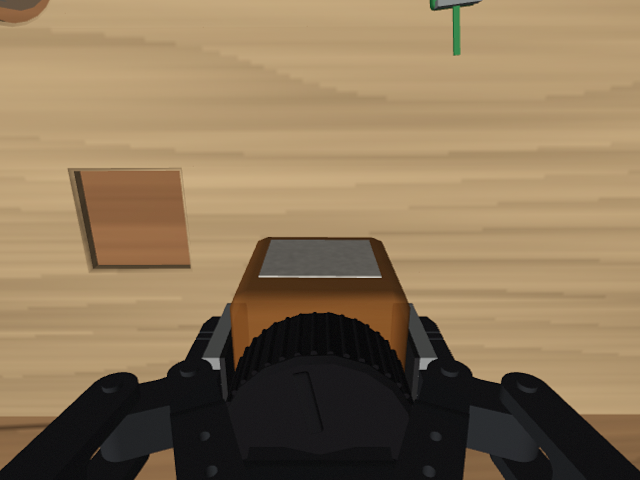

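```bash
cat > m5.py <<'E'
from fit import *
W=np.load("w2.npy",allow_pickle=True).item();g=cv2.cvtColor(W["pixels"],cv2.COLOR_BGR2GRAY)
c=np.array([(68,168),(182,168),(190,268.5),(91,271)],np.float32)
P=np.array([onz(W,q,27)[:2] for q in c]);print(P,P.mean(0));
for i in range(4): d=P[(i+1)%4]-P[i];print(np.linalg.norm(d),(np.degrees(np.arctan2(d[1],d[0]))+45)%90-45)
f=np.array([(268,237.5),(378,237.5)]);Q=[onz(W,q,87)[:2] for q in f];print("base edge",Q)
b=[onz(W,q,173)[:2] for q in((322,430),(308,373))];d=b[1]-b[0];print("bar",b,np.degrees(np.arctan2(d[1],d[0])))
T=np.load("t2.npy",allow_pickle=True).item()
for p,t in((W,"W"),(T,"T")): 
  for e in((40,17,0),(-40,17,0)):pass
# board long edges in wrist view: far/near edges from top picture by line fit
g=cv2.cvtColor(T["pixels"],cv2.COLOR_BGR2HSV)[...,2]
cv2.imwrite("pics/w2c.png",np.hstack([cv2.resize(W["pixels"][150:290,50:210],(400,350),interpolation=cv2.INTER_CUBIC),cv2.resize(W["pixels"][300:460,220:420],(400,350),interpolation=cv2.INTER_CUBIC)]))
E
python3 m5.py
```

```text
[[604.57 177.95]
 [600.58 114.07]
 [539.59 119.63]
 [541.72 180.27]] [571.62 147.98]
63.99945983010218 -3.5729955159329165
61.23925032683773 -5.208000545955457
60.67972874347373 -2.0105902205223174
62.88902483562418 -2.119704594564759
base edge [array([576.49,  60.87]), array([573.49,  12.78])]
bar [array([552.53,  39.19]), array([570.06,  41.52])] 7.589090874599199
```

View pics/w2c.png

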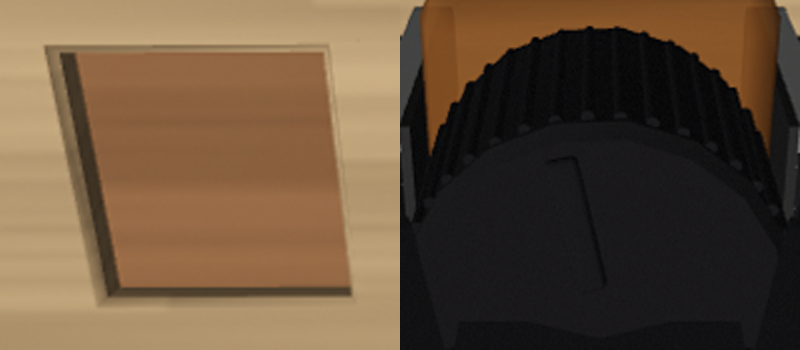

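The enlarged crop shows the well with a slim chamfer, its corners at (68,168), (182,168), (190,269) and (91,271). The lid bar points about 11° anticlockwise of the jar's x. Now moving over the well.

carry_out:
  commands:
    - {"translation":[0.0028,-0.0217,0],"spin":0,"jaw":0.05}
    - {"translation":[0.0028,-0.0217,0],"spin":0,"jaw":0.05}
    - {"translation":[0.0028,-0.0217,0],"spin":0,"jaw":0.05}
    - {"translation":[0.0028,-0.0217,0],"spin":0,"jaw":0.05}
    - {"translation":[0.0028,-0.0217,0],"spin":-0.003,"jaw":0.05}
    - {"translation":[0,0,0.01],"spin":0,"jaw":0.05}
    - {"translation":[0,0,0.015],"spin":0,"jaw":0.05}
    - {"translation":[0,0,0.015],"spin":0,"jaw":0.05}

```text
time: 7.42
tool_pos: [571.4, 148.3, 71.6]
tcp_rot: [-180.0, -0.1, -3.4]
ft_force: [-0.7, -0.6, -2.7]
finger_gap: 55.3
grip_force: 43.7
```

carry_out:
  commands:
    - {"translation":[0,0,0.005],"spin":0,"jaw":0.05}
    - {"translation":[0,0,0.003],"spin":0,"jaw":0.05}
    - {"translation":[0,0,0.003],"spin":0,"jaw":0.05}
    - {"translation":[0,0,0.003],"spin":0,"jaw":0.05}
    - {"translation":[0,0,0.002],"spin":0,"jaw":0.05}
    - {"translation":[0,0,0.002],"spin":0,"jaw":0.05}
    - {"translation":[0,0,0.002],"spin":0,"jaw":0.05}
    - {"translation":[0,0,0],"spin":0,"jaw":0.05}

```text
time: 8.08
tool_pos: [570.9, 147.9, 51.6]
tcp_rot: [-180.0, 0.0, -3.5]
ft_force: [-0.7, -0.3, -3.7]
finger_gap: 55.8
grip_force: 43.5
```

carry_out:
  commands:
    - {"translation":[0,0,0.001],"spin":0,"jaw":0.05}
    - {"translation":[0,0,0.001],"spin":0,"jaw":0.05}
    - {"translation":[0,0,0.001],"spin":0,"jaw":0.05}
    - {"translation":[0,0,0.001],"spin":0,"jaw":0.05}
    - {"translation":[0,0,0.001],"spin":0,"jaw":0.05}
    - {"translation":[0,0,0.001],"spin":0,"jaw":0.05}
    - {"translation":[0,0,0],"spin":0,"jaw":0.05}
    - {"translation":[0,0,0],"spin":0,"jaw":0.05}

```text
time: 8.75
tool_pos: [570.9, 147.9, 45.7]
tcp_rot: [180.0, 0.0, -3.5]
ft_force: [-0.7, -1.1, -2.8]
finger_gap: 55.2
grip_force: 43.5
```

carry_out:
  commands:
    - {"translation":[0,0,0.0015],"spin":0,"jaw":0.05}
    - {"translation":[0,0,0.0015],"spin":0,"jaw":0.05}
    - {"translation":[0,0,0.0015],"spin":0,"jaw":0.05}
    - {"translation":[0,0,0.0015],"spin":0,"jaw":0.05}
    - {"translation":[0,0,0.0015],"spin":0,"jaw":0.05}
    - {"translation":[0,0,0.001],"spin":0,"jaw":0.05}
    - {"translation":[0,0,0.0005],"spin":0,"jaw":0.05}
    - {"translation":[0,0,0],"spin":0,"jaw":0.05}

```text
time: 9.42
tool_pos: [570.8, 147.9, 36.6]
tcp_rot: [180.0, 0.0, -3.5]
ft_force: [0.3, 0.1, -2.6]
finger_gap: 55.5
grip_force: 43.5
```

carry_out:
  commands:
    - {"translation":[0,0,0.0005],"spin":0,"jaw":0.05}
    - {"translation":[0,0,0.0005],"spin":0,"jaw":0.05}
    - {"translation":[0,0,0.0005],"spin":0,"jaw":0.05}
    - {"translation":[0,0,0.0005],"spin":0,"jaw":0.05}
    - {"translation":[0,0,0],"spin":0,"jaw":0.05}
    - {"translation":[0,0,0],"spin":0,"jaw":0.05}
    - {"translation":[0,0,0],"spin":0,"jaw":0.05}
    - {"translation":[0,0,0],"spin":0,"jaw":0.05}

```text
time: 10.08
tool_pos: [571.2, 148.0, 35.6]
tcp_rot: [-180.0, -0.0, -3.5]
ft_force: [-4.0, -0.9, 5.8]
finger_gap: 55.8
grip_force: 44.4
```

Contact with the well floor at the expected depth. I release the jar, rise and look.

carry_out:
  commands:
    - {"translation":[0,0,0],"spin":0,"jaw":0.085}
    - {"translation":[0,0,0],"spin":0,"jaw":0.085}
    - {"translation":[0,0,0],"spin":0,"jaw":0.085}
    - {"translation":[0,0,0],"spin":0,"jaw":0.085}
    - {"translation":[0,0,0],"spin":0,"jaw":0.085}
    - {"translation":[0,0,-0.015],"spin":0,"jaw":0.085}
    - {"translation":[0,0,-0.035],"spin":0,"jaw":0.085}
    - {"translation":[0,0,-0.035],"spin":0,"jaw":0.085}

```text
time: 10.75
tool_pos: [569.0, 147.6, 118.5]
tcp_rot: [179.9, 0.3, -3.5]
ft_force: [1.1, 0.5, 0.3]
finger_gap: 85.2
grip_force: 0.0
```

carry_out:
  commands:
    - {"translation":[-0.01,0,-0.035],"spin":0,"jaw":0.085}
    - {"translation":[-0.01,0,-0.025],"spin":0,"jaw":0.085}
    - {"translation":[0,0,0],"spin":0,"jaw":0.085}
    - {"translation":[0,0,0],"spin":0,"jaw":0.085}
    - {"translation":[0,0,0],"spin":0,"jaw":0.085}
    - {"translation":[0,0,0],"spin":0,"jaw":0.085}
    - {"translation":[0,0,0],"spin":0,"jaw":0.085}
    - {"translation":[0,0,0],"spin":0,"jaw":0.085}

```text
time: 11.42
tool_pos: [550.3, 149.0, 178.1]
tcp_rot: [180.0, 0.2, -3.5]
ft_force: [-0.0, -0.1, -0.2]
finger_gap: 85.2
grip_force: 0.0
```

```bash
cat > m6.py <<'E'
from fit import *
s=r.sense();print(s["tool_pos"],s["tcp_rot"],s["time"],s["ft_force"])
W=r.snapshot("wrist");S=r.snapshot("side")
for n,p in(("W",W),("S",S)):
    np.save(f"{n}3.npy",{k:p[k] for k in("pixels","K","extrinsics")},allow_pickle=True)
    print(n,proj(p,(571.5,148,96)),[(d["xy"],d["score"],onz(p,d["xy"],74)) for d in r.landmark_of(p,"lid")][:1])
# lid top ellipse only: fit disc z=74..96 with dark mask
def lidfit(views,x0,free=False):
    def cost(v):
        t=0
        for p,M in views:
            q=np.array([proj(p,(v[0]+25.5*np.cos(a),v[1]+25.5*np.sin(a),h)) for a in np.linspace(0,6.28,40) for h in(v[2]+64,v[2]+86)],np.float32)
            t+=np.abs(render(p,[cv2.convexHull(q)])-M).sum()/M.sum()
        return t
    x0=np.array(x0,float);o=minimize(cost,x0,method="Nelder-Mead",options=dict(initial_simplex=[x0,x0+[4,0,0],x0+[0,4,0],x0+[0,0,5]],xatol=.1,fatol=1e-4));return o.x,o.fun
V=[]
for p,w in((W,60),(S,25)):
    c=proj(p,(571.5,148,96)).astype(int);m=(cv2.cvtColor(p["pixels"],cv2.COLOR_BGR2HSV)[...,2]<60).astype(np.uint8)
    k,L=cv2.connectedComponents(m);M=(L==L[c[1],c[0]]).astype(np.uint8);print(M.sum(),cv2.boundingRect(M));V.append((p,M))
print("W",lidfit(V[:1],[571.5,148,10]),"S",lidfit(V[1:],[571.5,148,10]),"both",lidfit(V,[571.5,148,10]))
a=proj(W,(571.5,148,96)).astype(int)
cv2.imwrite("pics/c3.png",np.hstack([cv2.resize(W["pixels"][max(0,a[1]-100):a[1]+100,a[0]-100:a[0]+100],(400,400)),cv2.resize(S["pixels"][195:285,285:375],(400,400),interpolation=cv2.INTER_CUBIC)]))
E
python3 m6.py
```

```text
[550.31 148.97 178.13] [179.96   0.15  -3.51] 11.4167 [-0.02 -0.08 -0.17]
W [317.69 211.43] [([319.4, 203.6], 0.8, array([570.47, 147.05,  74.  ]))]
S [329.86 210.98] [([328.7, 221.3], 0.88, array([566.92, 140.91,  74.  ]))]
6182 (275, 163, 88, 91)
328 (319, 208, 22, 17)
W (array([569.98, 147.68,   6.16]), np.float64(0.0278633096719762)) S (array([571.59, 154.33,   6.51]), np.float64(0.12697274031563843)) both (array([570.47, 147.65,   8.36]), np.float64(0.1805225086144328))
```

View pics/c3.png

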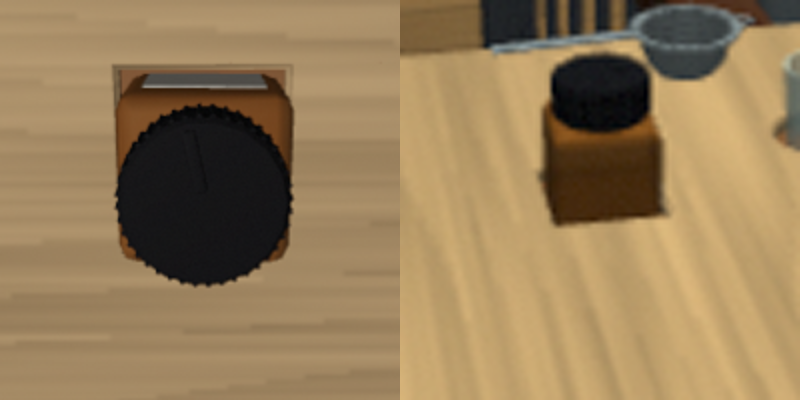

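The jar sits upright inside the well and the lid bar is about 11° anticlockwise of the jar's x. Now I grip the lid.

carry_out:
  commands:
    - {"translation":[0.0101,0,0.01],"spin":0,"jaw":0.085}
    - {"translation":[0.0101,0,0.02],"spin":0,"jaw":0.085}
    - {"translation":[0,0,0.02],"spin":0,"jaw":0.085}
    - {"translation":[0,0,0.02],"spin":0,"jaw":0.085}
    - {"translation":[0,0,0.015],"spin":0,"jaw":0.085}
    - {"translation":[0,0,0.01],"spin":0,"jaw":0.085}
    - {"translation":[0,0,0.005],"spin":0,"jaw":0.085}
    - {"translation":[0,0,0],"spin":0,"jaw":0.085}

```text
time: 12.28
tool_pos: [570.4, 147.8, 78.6]
tcp_rot: [180.0, 0.1, -3.5]
ft_force: [-0.3, -0.0, 0.5]
finger_gap: 85.0
grip_force: 0.0
```

carry_out:
  commands:
    - {"translation":[0,0,0],"spin":0,"jaw":0.045}
    - {"translation":[0,0,0],"spin":0,"jaw":0.045}
    - {"translation":[0,0,0],"spin":0,"jaw":0.045}
    - {"translation":[0,0,0],"spin":0,"jaw":0.045}
    - {"translation":[0,0,0],"spin":0,"jaw":0.045}
    - {"translation":[0,0,0],"spin":0,"jaw":0.045}
    - {"translation":[0,0,0],"spin":0,"jaw":0.045}
    - {"translation":[0,0,0],"spin":0,"jaw":0.045}
  squeeze: 60

```text
time: 12.95
tool_pos: [572.2, 148.0, 81.7]
tcp_rot: [-180.0, -0.1, -3.5]
ft_force: [-1.5, -1.0, 4.8]
finger_gap: 48.6
grip_force: 60.9
```

The gap of 48.6 mm and the 3 mm rise aren't what I expected, so I look before turning.

Run:
```python
from fit import *
s=r.sense();print(s["tool_pos"],s["tcp_rot"],s["ft_force"],s["wrist_torque"],s["finger_gap"],s["grip_force"])
W=r.snapshot("wrist");S=r.snapshot("side")
s=r.sense();print(s["tool_pos"],s["ft_force"],s["finger_gap"])
cv2.imwrite("pics/c4.png",np.hstack([cv2.resize(W["pixels"][180:480,170:470],(400,400)),cv2.resize(S["pixels"][185:275,285:375],(400,400),interpolation=cv2.INTER_CUBIC)]))
```

```text
[572.21 147.96  81.69] [-179.98   -0.14   -3.51] [-1.49 -0.97  4.8 ] [-0.19  0.3   0.03] 48.56650849255534 60.8965581189841
[572.23 147.94  81.69] [-2.54 -1.99  5.09] 48.48175861032101
```

View pics/c4.png

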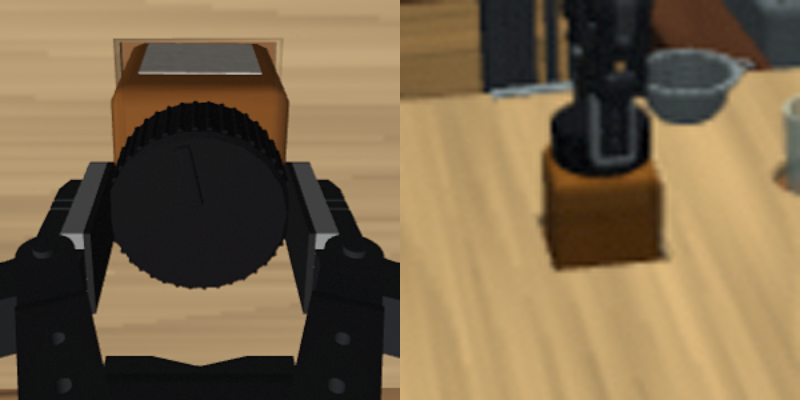

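The pads hold the lid's side and the jar is upright in the well, so I turn anticlockwise, following the thread upward slightly.

carry_out:
  commands:
    - {"translation":[0,0,0],"spin":-0.05,"jaw":0.045}
    - {"translation":[0,0,0],"spin":-0.05,"jaw":0.045}
    - {"translation":[0,0,0],"spin":-0.05,"jaw":0.045}
    - {"translation":[0,0,-0.0001],"spin":-0.05,"jaw":0.045}
    - {"translation":[0,0,-0.0001],"spin":-0.05,"jaw":0.045}
    - {"translation":[0,0,-0.0001],"spin":-0.05,"jaw":0.045}
    - {"translation":[0,0,-0.0001],"spin":-0.05,"jaw":0.045}
    - {"translation":[0,0,-0.0001],"spin":-0.05,"jaw":0.045}

```text
time: 13.72
tool_pos: [572.6, 148.4, 82.2]
tcp_rot: [180.0, -0.2, 19.5]
ft_force: [1.4, 0.6, 2.6]
finger_gap: 48.6
grip_force: 61.3
```

```bash
cat > v.py <<'E'
import sys
from fit import *
s=r.sense();print(s["tool_pos"],s["tcp_rot"],s["ft_force"],s["wrist_torque"],s["finger_gap"],s["grip_force"])
W=r.snapshot("wrist");S=r.snapshot("side")
cv2.imwrite(sys.argv[1],np.hstack([cv2.resize(W["pixels"][180:480,170:470],(400,400)),cv2.resize(S["pixels"][185:275,285:375],(400,400),interpolation=cv2.INTER_CUBIC)]))
E
python3 v.py pics/c5.png
```

```text
[572.56 148.4   82.16] [179.99  -0.2   19.53] [1.44 0.63 2.6 ] [ 0.19 -0.11 -0.4 ] 48.626926243430745 61.30976119078696
```

carry_out:
  commands:
    - {"translation":[0,0,-0.0001],"spin":-0.06,"jaw":0.045}
    - {"translation":[0,0,-0.0001],"spin":-0.06,"jaw":0.045}
    - {"translation":[0,0,-0.0001],"spin":-0.06,"jaw":0.045}
    - {"translation":[0,0,-0.0001],"spin":-0.06,"jaw":0.045}
    - {"translation":[0,0,-0.0001],"spin":-0.06,"jaw":0.045}
    - {"translation":[0,0,-0.0001],"spin":-0.06,"jaw":0.045}
    - {"translation":[0,0,-0.0001],"spin":-0.06,"jaw":0.045}
    - {"translation":[0,0,-0.0001],"spin":-0.06,"jaw":0.045}

```text
time: 14.48
tool_pos: [572.4, 148.6, 82.7]
tcp_rot: [179.9, -0.2, 47.0]
ft_force: [0.8, 2.2, 5.0]
finger_gap: 48.6
grip_force: 61.5
```

carry_out:
  commands:
    - {"translation":[0,0,-0.0001],"spin":-0.06,"jaw":0.045}
    - {"translation":[0,0,-0.0001],"spin":-0.06,"jaw":0.045}
    - {"translation":[0,0,-0.0001],"spin":-0.06,"jaw":0.045}
    - {"translation":[0,0,-0.0001],"spin":-0.06,"jaw":0.045}
    - {"translation":[0,0,-0.0001],"spin":-0.06,"jaw":0.045}
    - {"translation":[0,0,0],"spin":-0.06,"jaw":0.045}
    - {"translation":[0,0,0],"spin":-0.06,"jaw":0.045}
    - {"translation":[0,0,0],"spin":0,"jaw":0.045}

```text
time: 15.15
tool_pos: [572.2, 149.0, 83.6]
tcp_rot: [179.9, -0.1, 71.1]
ft_force: [-1.1, 3.9, 8.2]
finger_gap: 48.5
grip_force: 61.8
```

```bash
python3 v.py pics/c6.png
```

```text
[572.19 148.97  83.55] [179.89  -0.14  71.1 ] [-1.06  3.92  8.23] [0.57 0.3  0.  ] 48.518924409913545 61.8078198004514
```

View pics/c6.png

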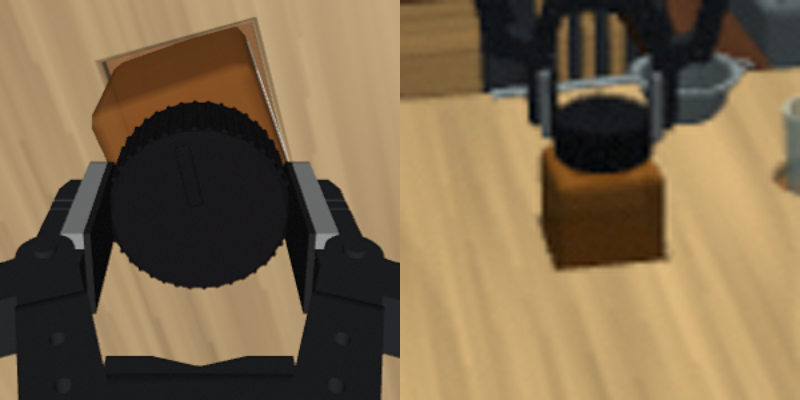

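The lid turned with the gripper: its bar is now about 82° in the world frame against the jar's −3.5°. The z torque is zero, so the threads are free. Lifting slowly.

carry_out:
  commands:
    - {"translation":[0,0,-0.001],"spin":0,"jaw":0.045}
    - {"translation":[0,0,-0.001],"spin":0,"jaw":0.045}
    - {"translation":[0,0,-0.0015],"spin":0,"jaw":0.045}
    - {"translation":[0,0,-0.0015],"spin":0,"jaw":0.045}
    - {"translation":[0,0,-0.0015],"spin":0,"jaw":0.045}
    - {"translation":[0,0,-0.0015],"spin":0,"jaw":0.045}
    - {"translation":[0,0,-0.0015],"spin":0,"jaw":0.045}
    - {"translation":[0,0,0],"spin":0,"jaw":0.045}

```text
time: 15.92
tool_pos: [571.2, 147.9, 91.4]
tcp_rot: [180.0, 0.0, 71.0]
ft_force: [0.2, 0.5, 0.2]
finger_gap: 48.6
grip_force: 61.9
```

carry_out:
  commands:
    - {"translation":[0,0,-0.0025],"spin":0,"jaw":0.045}
    - {"translation":[0,0,-0.003],"spin":0,"jaw":0.045}
    - {"translation":[0,0,-0.004],"spin":0,"jaw":0.045}
    - {"translation":[0,0,-0.004],"spin":0,"jaw":0.045}
    - {"translation":[0,0,-0.0025],"spin":0,"jaw":0.045}
    - {"translation":[0,0,0],"spin":0,"jaw":0.045}
    - {"translation":[0,0,0],"spin":0,"jaw":0.045}
    - {"translation":[0,0,0],"spin":0,"jaw":0.045}

```text
time: 16.58
tool_pos: [571.1, 147.9, 107.0]
tcp_rot: [-180.0, 0.0, 71.0]
ft_force: [0.3, -0.3, -1.1]
finger_gap: 48.5
grip_force: 61.9
```

```bash
python3 v.py pics/c7.png
```

```text
[571.06 147.93 107.  ] [-179.99    0.     70.98] [ 0.33 -0.28 -1.14] [ 0.03  0.04 -0.07] 48.50405983122989 61.86672083102167
```

View pics/c7.png

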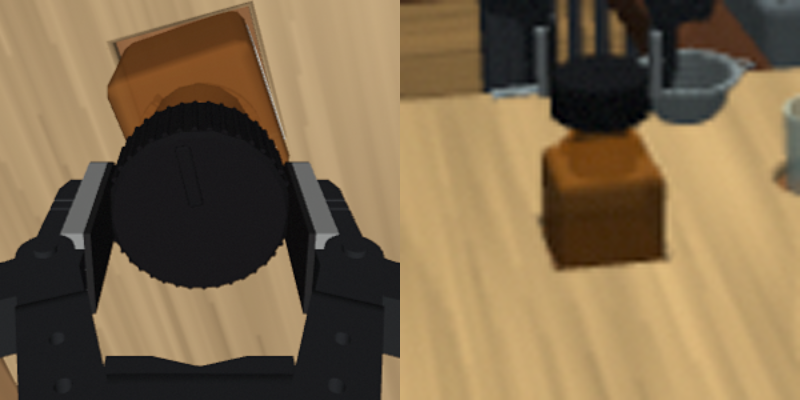

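The lid is off and level about 13 mm above the rim, and the jar is still in the well. Handing in.

```bash
python3 -c "
from bench import r
print(r.hand_in())"
```

```text
the job is handed in; nothing more can be done
None
```

I stood the jar in the well, unscrewed its lid, and handed the job in with the lid held level about 13 mm above the jar's mouth and nothing else touched; the hand-in returned no verdict.

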